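# Turn the locked under-sink rack to bring the jug to the front

## Robot

A 6-joint arm with a two-finger parallel gripper is mounted at the origin on the work surface. World frame = base frame: x ahead of the robot, y to its left, z up, the work surface at z = 0. Lengths are in mm, angles in degrees, forces in N, time in s.
With the tool pointing down it reaches from about 375 to 825 mm from the base axis. Payload 5.5 kg.
Tool frame: the origin (TCP) lies midway between the tips of the shut fingers; the grasp point (between the pads) lies 19 mm behind it (manip.tcp_to_grasp is the z of the grasp point in the tool frame, in mm); z points along the fingers, y is the line along which they close (so a half turn about z gives the same grasp; the last joint's range is limited). The gripper opens to 85 mm and grips with 20 to 120 N. Pads are 22 mm wide; open, the fingers measure 114 mm over their backs; the gripper's body (76 mm by 85 mm) begins 54 mm behind the grasp point. The pads swing forward as they close: fully open they stand 13 mm farther back than shut.
Start: joints at [-63.885, 17.962, -2.699, 69.339, 0, 90], TCP at [264.105, -538.743, 231.299] pointing down, gripper open.
Joint ranges: [-152.73, 152.73], [-39.44, 99.34], [-58.76, 71.6], [-118.89, 123.64], [-81.53, 83.1], [-180, 180]. Speed limits (degrees/s): [136.94, 136.94, 172.46, 180, 180, 180].

## Interface

Orientations are given as a 3x3 rotation matrix whose columns are the frame's x, y, z axes.
In Python, from rig import manip, vision, finish_job gives the robot as it stands.
- The arm moves only by the shell command python3 -m inch 'ROWS' [FORCE]. ROWS is JSON, a list of rows, each a list of 3 entries, a list of its own where there are three numbers: the opening, from 0 (shut) to 1 (fully open), then the shift along the tool's x, y, z in m, then the turn about the tool's z in degrees. A call has 1 to 5 rows; each row is the pose to reach, as a shift and turn from the pose commanded when the call began, along the tool's axes at that moment; what a row does not reach only later rows make up. A row lasts 1/10 s, in which the tool goes at most 50 mm and 8.59 degrees, less where a joint would pass 70% of its speed; a pose out of reach is approached as far as the arm can. A call with a gripper value outside its range is refused whole. The fingers move at their own pace and stop on an object; FORCE is the grip in N (left out, the last holds). Time passes only in rows, so rows that repeat a pose let the fingers close. It gives the time, the measured TCP pose, the force, the opening and the grip force at its end, in the units of the state.
- manip.sense(): the state, without advancing time (a new reading comes with each control period).
- vision.get_image(name): name is "side" or "top"; returns the picture (480x640x3 uint8, red, green, blue); there is no depth.
- vision.calibration(name): a dict with "K" (3x3 intrinsics, pixels), "rvec" (rotation vector, rad) and "tvec" (3), from world to camera coordinates, as OpenCV has them. Camera axes: x right, y down, z forward; pixel columns grow to the right and rows downward; lengths in mm; the calibration is good to about 2 mm. A picture is of the moment at which its call begins. calibration takes no time and is no camera call.
- finish_job(): hands the job in; it is judged then, once.
The state is a dict: "t": time; "joints": joint angles; "qd": joint speeds; "joint_torque": joint torques, N m; "eef_pos": TCP position; "ee_rot": TCP orientation; "contact_force": force on the tool from outside, world axes, zero at the start; "moment": the same for the moment, N m; "gripper_width": finger opening in mm; "grasp_force": force on a finger pad.
Only numpy, scipy, OpenCV 4.12 (cv2) and the standard library are available. Lean on these libraries where they do the work, as an engineer would, in place of code of your own. Each camera call takes 0.05 s, during which the arm holds its last target. There are 200 camera calls.

## Task

The turntable rack is held by the sliding lock knob at its side: pull the knob out until it clicks and stays out, turn the rack (it has a bar on top for this) until the jug is in the bay at the open front lip of the tray, and leave the rack locked there with the knob fully home. The lock only goes home when its pin finds a hidden notch in the rack, so feel for it. Keep everything on the rack upright and leave the things around the rack where they are.

Things in the scene. Friction and masses are not known exactly. Their poses are not given: they have to be found in the camera images.
- tray: fixed beige plastic tray, 310 mm (x) by 395 mm (y, from -240 to +155), floor 4 mm thick, rim 20 mm high; the rim is missing for 140 mm at the middle of its front (-x) side: the open lip. Origin on the cupboard floor (z = 0) under the rack's turning axis; x points away from the open lip, y left, z up.
- front (a point): centre of the front bay of the rack, beside the open lip: on the tray's -x axis, 78 mm from the turning axis, at the height of the rack's deck (56 mm). The jug has to stand here.
- rack: white turntable on the tray, 256 mm in diameter, turning about the vertical; deck top 56 mm above the cupboard floor, rim 20 mm high, five bays of 72 degrees between fins 45 mm high, steel post in the middle. Origin on the axis, 34 mm above the floor; x along the bar on top. At the start it is within 0.02 rad of the tray's axes, one bay square at the front, locked with about 7 degrees of play.
- bar (a point): centre of the grey bar on top of the rack's post, 289 mm above the cupboard floor: 100 mm long along the rack's x axis, 16 mm wide, 24 mm high, above everything on the rack. Grip it across its width from above and twist: about 0.1 N m, up to 0.3 N m with the lock pin pressing on the ring.
- lock (a point): middle of the grey lock housing on the tray, 40 mm (x) by 18 mm (y), top 62 mm above the floor, on the tray's -y axis 141 mm from the rack's axis. Its 8 mm pin locks in a steel ring hidden under the deck: one notch per bay, 13 mm wide, 125 mm from the axis (the one it starts in is worn wide). The ring sits up to 0.08 rad off square, either way, unknown: find the locking angle by feel.
- knob (a joint): sliding lock knob, m outwards along the tray's -y axis: 0 = fully home (pin 8 mm deep in a notch), 0.024 = clicked out, against its stop. It snaps to the nearer end, over a hump at 0.014, taking about 8 N to pull out. Pushed in between notches it stops at about 0.008 with the pin pressing on the ring (3 N), and drops home by itself when the rack is turned and a notch comes by.
- knob_grip (a point): middle of the black lock knob: horizontal, 26 mm in diameter, from 9 mm inside to 13 mm outside this point, then a flange of 32 mm diameter, 4 mm thick. 43 mm above the cupboard floor; home, it lies on the tray's -y axis 166 mm from the rack's axis, its inner end 7 mm from the housing. Can be pinched from above, fingers closing along the tray's x axis.
- jug: small purple plastic jug with a loop handle and a spout, open on top, 66 mm in diameter, 110 mm high, standing in the bay next to the front one, to the left or to the right. Origin at the centre of its underside; handle at its -x, 55 mm out.
- spray_a: closed spray bottle, 58 mm in diameter, 176 mm high, in the front bay at the start. Origin at the centre of its underside.
- spray_b: closed spray bottle like the other, in the bay beside the front one on the other side from the jug. Origin at the centre of its underside.
- jar: closed jar, 52 mm in diameter, 70 mm high, in a bay at the back of the rack. Origin at the centre of its underside.
- brush: scrubbing brush, 130 x 46 x 40 mm, lying on the cupboard floor right of the tray. Origin under its centre, x along it.
- mousetrap: steel mousetrap with spring clip, 98 x 47 x 16 mm, on the cupboard floor. Origin under its centre, x along it.
- aerator: chrome tap aerator, 25 mm in diameter, 22 mm high, standing in the tray's far right corner. Origin at the centre of its underside.
Mind the look-alikes: they are no part of the job. Of the things that look like the jug, the larger one is meant.

How it is judged:
By the outcome, as a careful person would: the job done as asked, in the order asked, and still so for the second after the job is handed in, with the robot touching nothing.
It also fails if it takes over 70 s, if anything falls off the work surface, if the arm or the gripper's body presses on something with over 40 N, if the wrist force passes 120 N, or if a joint passes its speed limit or range.

## Working session

There is one attempt and no reset: what is moved stays moved. The work goes in short steps, Python scripts to look and compute and a shell command to move; the robot and the scene stay as the last step left them, time stands still between calls to the robot, and variables do not carry over. Pictures are saved under pics/ and viewed, at most 11 in all, crops included, and the job is handed in when it is done.

```bash
mkdir -p pics; python3 - <<'E'
from rig import manip, vision
import cv2, numpy as np
for n in("side","top"):
    im=vision.get_image(n); cv2.imwrite(f"pics/{n}0.png",im[...,::-1])
    c=vision.calibration(n); R=cv2.Rodrigues(np.array(c["rvec"],float))[0]
    print(n,np.round(c["K"],1).tolist(),"cam",np.round(-R.T@np.array(c["tvec"]).ravel()),"fwd",np.round(R[2],2))
s=manip.sense();print(s["eef_pos"],np.round(s["ee_rot"],3).tolist(),s["t"],manip.tcp_to_grasp,s["contact_force"])
E
```

```text
side [[503.6, 0.0, 317.1], [0.0, 503.6, 242.0], [0.0, 0.0, 1.0]] cam [1085. -688.  910.] fwd [-0.51  0.53 -0.68]
top [[439.9, 0.0, 315.3], [0.0, 439.9, 240.4], [0.0, 0.0, 1.0]] cam [ 444. -120. 1079.] fwd [ 0.12  0.01 -0.99]
[ 263.85425777 -538.27373039  230.5133229 ] [[0.898, 0.44, -0.001], [0.44, -0.898, 0.001], [-0.0, -0.002, -1.0]] 0.1 -18.700000000000003 [ 0.27076389  0.1390713  -1.1088089 ]
```

View pics/top0.png

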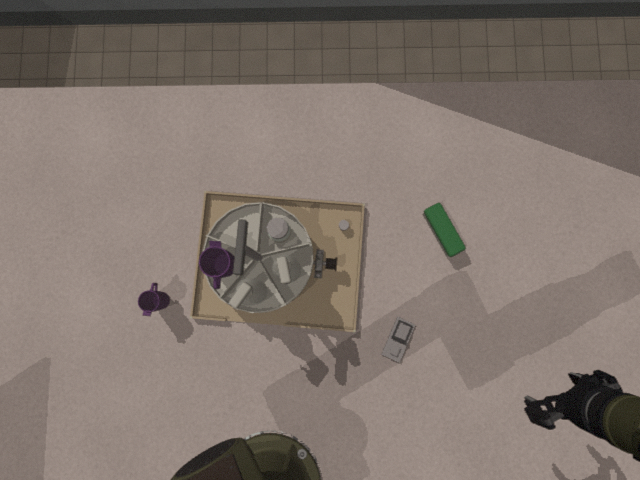

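View pics/side0.png

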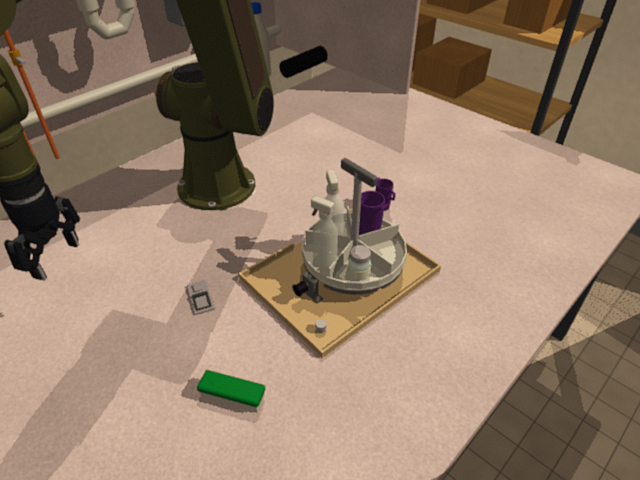

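Top view: up is +x and left is +y. Candidates for the jug are the large purple one on the rack at top (216,262), in the left bay, and the small purple one off the tray at (153,300). The larger one on the rack matches the description. The knob is at (331,264), the bar about (240,247), the mousetrap (399,341) and the brush (444,229). I'll check this in close crops.

```bash
python3 - <<'E'
import cv2
t=cv2.imread("pics/top0.png")[187:337,185:385]; cv2.imwrite("pics/tc.png",cv2.resize(t,(800,600),interpolation=cv2.INTER_CUBIC))
t=cv2.imread("pics/side0.png")[150:360,230:450]; cv2.imwrite("pics/sc.png",cv2.resize(t,None,fx=2.8,fy=2.8,interpolation=cv2.INTER_CUBIC))
E
```

```text
(no output)
```

View pics/tc.png

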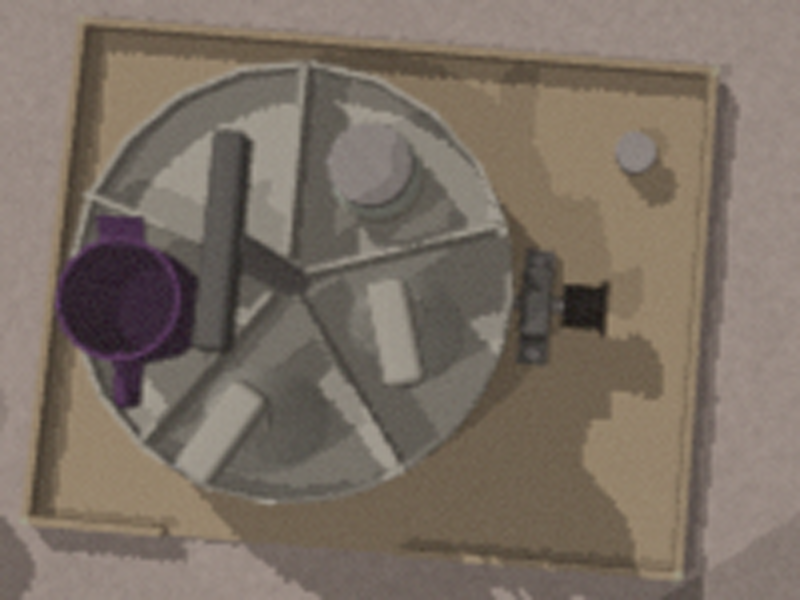

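View pics/sc.png

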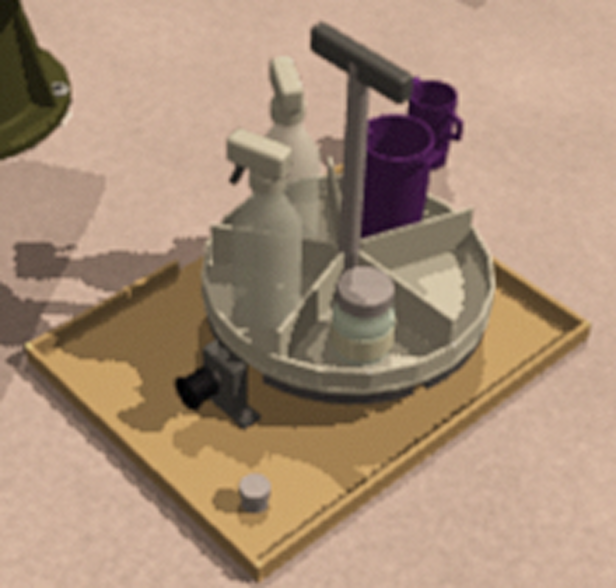

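```bash
cat > h.py <<'E'
from rig import manip, vision
import cv2, numpy as np
from scipy.optimize import least_squares
def proj(n,P):
    c=vision.calibration(n)
    return cv2.projectPoints(np.array(P,float).reshape(-1,1,3),np.array(c["rvec"],float),np.array(c["tvec"],float),np.array(c["K"],float),None)[0][:,0]
def w(p,P):
    P=np.array(P,float);c,s=np.cos(p[2]),np.sin(p[2])
    return np.c_[p[0]+c*P[:,0]-s*P[:,1],p[1]+s*P[:,0]+c*P[:,1],P[:,2]]
E
python3 - <<'E'
from h import *
T=lambda a:(np.array(a,float)+.5)/4-.5+[185,187]
S=lambda a:(np.array(a,float)+.5)/2.8-.5+[230,150]
C=[[155,155,20],[155,-240,20],[-155,155,20],[-155,-240,20]]
tp=T([[83,22],[718,70],[30,518],[683,577]]); sp=S([[588,325],[262,562],[28,347]]); Cs=[C[0],C[1],C[3]]
B=[[50,0,301],[-50,0,301]]; tb=T([[233,131],[208,348]]); sb=S([[409,76],[320,28]])
# side bar top end mids
def f(p): 
    q=[p[0],p[1],p[3]]
    return np.r_[(proj("top",w(p,C))-tp).ravel(),(proj("side",w(p,Cs))-sp).ravel(),(proj("top",w(q,B))-tb).ravel(),(proj("side",w(q,B))-sb).ravel()]
r=least_squares(f,[530,20,0,0],loss="soft_l1"); p=r.x
print(np.round(p[:2],1),np.degrees(p[2:]).round(2)); print(f(p).round(1).reshape(-1,2).tolist())
print("knob flange end px top crop",((proj("top",w(p,[[0,-183,43],[0,-157,43]]))-[185,187])*4).round())
print("side",((proj("side",w(p,[[0,-183,43]]))-[230,150])*2.8).round())
print("knob_grip",w(p,[[0,-166,43]]).round(1), "lip front",w(p,[[-78,0,56]]).round(1))
E
```

```text
[526.9  20.8] [-5.24 -5.88]
[[-1.2, -1.5], [0.2, -1.2], [-2.2, 1.6], [0.1, 0.6], [1.9, -0.5], [-0.6, 2.7], [-0.9, -0.2], [0.0, -0.9], [0.1, 0.5], [0.0, 1.1], [-0.8, -1.9]]
knob flange end px top crop [[607. 306.]
 [563. 303.]]
side [[186. 395.]]
knob_grip [[ 511.7 -144.5   43. ]] lip front [[449.2  27.9  56. ]]
```

```bash
cat >> h.py <<'E'
TR=[526.9,20.8,np.radians(-5.24)]
def go(P,yaw):
    "tool-frame shift (mm) and tool-z turn to bring TCP to tray-frame P with tool y at tray yaw (deg, mod 180)"
    s=manip.sense();R=np.array(s["ee_rot"]);p=np.array(s["eef_pos"])
    ty=np.degrees(np.arctan2(R[1,1],R[0,1])); d=(yaw-5.24-ty+90)%180-90
    q=w([0,0,-TR[2]],[(p-[TR[0],TR[1],0])])[0]
    print("shift",(R.T@(w(TR,[P])[0]-p)).round(1),"turn",round(-d,1),"| tray pos",q.round(1),"tool y yaw in tray",round(ty+5.24,2),"j",np.round(s["joints"],1),"F",np.round(s["contact_force"],1),"M",np.round(s["moment"],2),"w",round(s["gripper_width"],1),"g",round(s["grasp_force"],1),"t",round(s["t"],2))
E
python3 -m inch '[[0.7,[0.038,-0.0236,0],-8],[0.7,[0.076,-0.0472,0],-16],[0.7,[0.115,-0.071,0],-24],[0.7,[0.153,-0.0944,0],-32],[0.7,[0.191,-0.118,0],-40]]' && python3 -c "
from h import *;go([0,-167.5,150],0)"
```

```text
t: 0.6
eef_pos: [384.1, -347.0, 231.0]
ee_rot: [[0.4, 0.917, -0.0], [0.917, -0.4, 0.0], [0.0, -0.0, -1.0]]
contact_force: [0.1, 0.9, 0.8]
gripper_width: 59.6
grasp_force: 0.0
shift [235.2  36.5  81. ] turn -18.3 | tray pos [-108.6 -379.3  231. ] tool y yaw in tray -18.34 j [-42.1   9.1 -14.   66.9   0.   71.5] F [0.1 0.9 0.8] M [-0.04 -0.02 -0.04] w 59.6 g 0.0 t 0.6
```

```bash
python3 -m inch '[[0.7,[0.047,0.0073,0],-6],[0.7,[0.094,0.0146,0.02],-12],[0.7,[0.141,0.022,0.04],-18.3],[0.7,[0.188,0.029,0.06],-18.3],[0.7,[0.235,0.0365,0.081],-18.3]]' && python3 -m inch '[[0.7,[0,0,0],0]]' && python3 -c "
from h import *;go([0,-167.5,23],0)
cv2.imwrite('pics/k1.png',np.hstack([cv2.resize(vision.get_image('top')[230:300,290:370],(400,350)),cv2.resize(vision.get_image('side')[230:340,270:395],(400,350))])[...,::-1])"
```

```text
t: 1.1
eef_pos: [509.4, -152.0, 152.3]
ee_rot: [[0.097, 0.995, 0.0], [0.995, -0.097, -0.0], [-0.0, 0.0, -1.0]]
contact_force: [0.7, -1.4, 0.2]
gripper_width: 59.7
grasp_force: 0.0
t: 1.2
eef_pos: [509.2, -148.9, 150.0]
ee_rot: [[0.091, 0.996, -0.003], [0.996, -0.091, 0.003], [0.003, -0.004, -1.0]]
contact_force: [-1.1, 0.0, 0.6]
gripper_width: 59.9
grasp_force: 0.0
shift [  2.8   2.6 127. ] turn 0.0 | tray pos [  -2.1 -170.6  150. ] tool y yaw in tray 0.02 j [-16.4  13.5 -19.6  57.2   0.1  78.9] F [-1.1  0.   0.6] M [-0.05  0.06  0.02] w 59.9 g 0.0 t 1.2
```

View pics/k1.png

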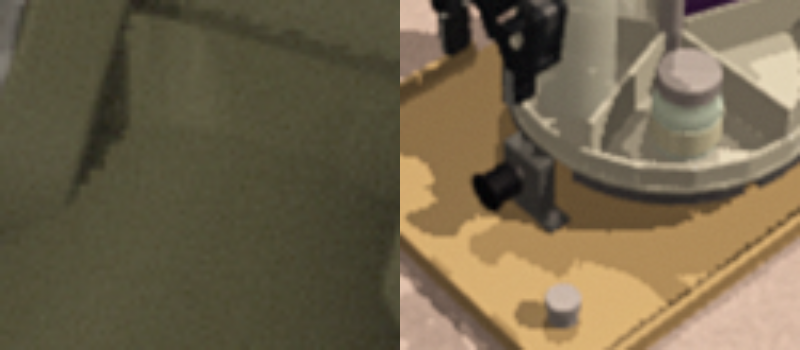

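The arm blocks the top view. In the side crop the fingers hang above the knob, which shows at composite pixel (492,190). Descending now.

```bash
python3 -m inch '[[0.7,[0.0015,0.0023,0.04],0],[0.7,[0.0015,0.0023,0.08],0],[0.7,[0.0015,0.0023,0.105],0],[0.7,[0.0015,0.0023,0.125],0],[0.7,[0.0015,0.0023,0.127],0]]' 40 && python3 -c "
from h import *;go([0,-167.5,23],0)"
```

```text
t: 1.8
eef_pos: [508.8, -153.4, 24.2]
ee_rot: [[0.1, 0.995, -0.004], [0.995, -0.1, 0.001], [0.0, -0.004, -1.0]]
contact_force: [-0.7, -0.5, -0.3]
gripper_width: 59.7
grasp_force: 0.0
shift [7.7 2.1 1.2] turn -0.5 | tray pos [  -2.1 -175.2   24.2] tool y yaw in tray -0.47 j [-16.8  21.  -28.   41.3  -0.   78.9] F [-0.7 -0.5 -0.3] M [-0.01  0.04 -0.01] w 59.7 g 0.0 t 1.8
```

```bash
python3 -m inch '[[0.7,[0,0,0],0],[0.7,[0,0,0],0]]' && python3 -c "
from h import *;go([0,-167.5,23],0)"
```

```text
t: 2.0
eef_pos: [512.2, -153.6, 27.5]
ee_rot: [[0.098, 0.995, 0.002], [0.995, -0.098, -0.001], [-0.001, 0.002, -1.0]]
contact_force: [-0.2, -0.3, 0.4]
gripper_width: 59.6
grasp_force: 0.0
shift [ 7.5 -1.4  4.5] turn -0.4 | tray pos [   1.3 -175.    27.5] tool y yaw in tray -0.41 j [-16.7  20.8 -27.8  41.4  -0.   79. ] F [-0.2 -0.3  0.4] M [-0.03  0.01 -0.03] w 59.6 g 0.0 t 2.0
```

```bash
python3 -m inch '[[0.7,[0.007,-0.001,0.004],0],[0.7,[0.007,-0.001,0.004],0],[0.7,[0.007,-0.001,0.004],0]]' && python3 -c "
from h import *;go([0,-167.5,23],0)"
```

```text
t: 2.3
eef_pos: [511.1, -145.2, 22.4]
ee_rot: [[0.097, 0.995, 0.0], [0.995, -0.097, -0.0], [-0.0, 0.0, -1.0]]
contact_force: [0.7, 0.3, 0.6]
gripper_width: 59.6
grasp_force: 0.0
shift [-0.7  0.6 -0.6] turn -0.3 | tray pos [  -0.6 -166.8   22.4] tool y yaw in tray -0.31 j [-15.9  20.9 -28.4  40.7  -0.   79.7] F [0.7 0.3 0.6] M [-0.    0.03 -0.  ] w 59.6 g 0.0 t 2.3
```

Close on the knob.

```bash
python3 -m inch '[[0.2,[0,0,0],0],[0.2,[0,0,0],0],[0.1,[0,0,0],0],[0.1,[0,0,0],0],[0.1,[0,0,0],0]]' 40 && python3 -c "
from h import *;go([0,-167.5,23],0)"
```

```text
t: 2.8
eef_pos: [510.7, -144.8, 22.4]
ee_rot: [[0.097, 0.995, -0.0], [0.995, -0.097, 0.001], [0.001, -0.0, -1.0]]
contact_force: [-1.6, 3.6, 6.1]
gripper_width: 25.0
grasp_force: 57.6
shift [-1.1  1.  -0.6] turn -0.3 | tray pos [  -1.  -166.4   22.4] tool y yaw in tray -0.3 j [-15.9  20.9 -28.4  40.8   0.1  79.7] F [-1.6  3.6  6.1] M [0.59 0.45 0.15] w 25.0 g 57.6 t 2.8
```

```bash
python3 -m inch '[[0.1,[-0.006,0,0],0],[0.1,[-0.012,0,0],0],[0.1,[-0.018,0,0],0],[0.1,[-0.024,0,0],0],[0.1,[-0.026,0,0],0]]' 40 && python3 -m inch '[[0.1,[0,0,0],0],[0.1,[0,0,0],0]]' 40 && python3 -c "
from h import *;go([0,-191,23],0)"
```

```text
t: 3.3
eef_pos: [508.5, -168.8, 22.4]
ee_rot: [[0.096, 0.995, 0.001], [0.995, -0.096, 0.007], [0.007, 0.0, -1.0]]
contact_force: [-1.0, 13.9, 9.7]
gripper_width: 24.5
grasp_force: 60.0
t: 3.5
eef_pos: [508.5, -168.8, 22.4]
ee_rot: [[0.096, 0.995, 0.001], [0.995, -0.096, 0.006], [0.006, 0.0, -1.0]]
contact_force: [-2.4, 9.7, 8.6]
gripper_width: 24.9
grasp_force: 59.1
shift [-0.5  1.  -0.6] turn -0.3 | tray pos [  -1.  -190.5   22.4] tool y yaw in tray -0.26 j [-18.6  21.4 -27.7  41.1   0.3  76.9] F [-2.4  9.7  8.6] M [1.89 0.38 0.25] w 24.9 g 59.1 t 3.5
```

```bash
python3 -m inch '[[0.7,[0,0,0],0],[0.7,[0,0,0],0],[0.7,[0,0,0],0],[0.7,[0,0,-0.03],0],[0.7,[0,0,-0.07],0]]' && python3 -m inch '[[0.7,[0,0,-0.045],0],[0.7,[0,0,-0.09],0],[0.7,[0,0,-0.135],0],[0.7,[0,0,-0.18],0],[0.7,[0,0,-0.225],0]]' && python3 -c "
from h import *;go([0,0,360],89.4)
cv2.imwrite('pics/k2.png',cv2.resize(vision.get_image('side')[230:340,270:395],(500,440))[...,::-1])"
```

```text
t: 4.0
eef_pos: [506.6, -171.1, 90.9]
ee_rot: [[0.098, 0.995, -0.004], [0.995, -0.098, 0.001], [0.001, -0.004, -1.0]]
contact_force: [-0.1, -0.1, 0.1]
gripper_width: 60.0
grasp_force: 0.0
t: 4.5
eef_pos: [508.3, -171.7, 319.2]
ee_rot: [[0.098, 0.995, 0.001], [0.995, -0.098, -0.001], [-0.001, 0.001, -1.0]]
contact_force: [0.9, 0.3, -0.5]
gripper_width: 59.9
grasp_force: 0.0
shift [193.4  -0.3 -40.9] turn -89.8 | tray pos [  -1.  -193.4  319.2] tool y yaw in tray -0.37 j [-18.7   9.8  -1.8  78.3  -0.   77. ] F [ 0.9  0.3 -0.5] M [-0.04 -0.07 -0.02] w 59.9 g 0.0 t 4.5
```

View pics/k2.png

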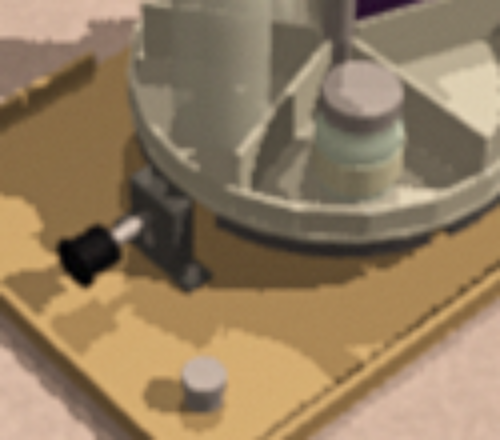

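The knob is out and stays out: it's at (90,255) in the crop, with its steel shaft showing. Next, the bar.

```bash
python3 -m inch '[[0.7,[0,0,-0.041],-8],[0.7,[0.045,0,-0.041],-16],[0.7,[0.09,0,-0.041],-24],[0.7,[0.135,0,-0.041],-32],[0.7,[0.18,0,-0.041],-40]]' && python3 -m inch '[[0.7,[0,0,0],-8],[0.7,[0,0,0],-16],[0.7,[0,0,0],-24],[0.7,[0,0,0],-32],[0.7,[0,0,0],-40]]' && python3 -m inch '[[0.7,[0,0,0],-8],[0.7,[0,0,0],-8],[0.7,[0,0,0],-8]]' && python3 -c "
from h import *;go([0,0,271],89.4)"
```

```text
t: 5.05
eef_pos: [526.2, 9.0, 358.2]
ee_rot: [[-0.569, 0.822, 0.001], [0.822, 0.569, -0.0], [-0.001, 0.001, -1.0]]
contact_force: [0.1, 0.2, -0.7]
gripper_width: 59.9
grasp_force: 0.0
t: 5.55
eef_pos: [526.2, 7.6, 358.0]
ee_rot: [[-0.965, 0.263, 0.0], [0.263, 0.965, -0.0], [-0.0, -0.0, -1.0]]
contact_force: [0.5, -0.7, 0.9]
gripper_width: 59.8
grasp_force: 0.0
t: 5.85
eef_pos: [526.1, 7.6, 358.0]
ee_rot: [[-0.991, 0.136, 0.0], [0.136, 0.991, -0.0], [-0.0, -0.0, -1.0]]
contact_force: [-1.0, 0.9, 0.8]
gripper_width: 60.0
grasp_force: 0.0
shift [ 1.  13.2 87. ] turn -2.0 | tray pos [  0.4 -13.3 358. ] tool y yaw in tray 87.45 j [ 0.8  8.8  1.9 83.2 -0.   8.6] F [-1.   0.9  0.8] M [ 0.05  0.02 -0.05] w 60.0 g 0.0 t 5.85
```

```bash
python3 -m inch '[[0.7,[0.001,0.0132,0.01],-2],[0.7,[0.001,0.0132,0.01],-2],[0.7,[0.001,0.0132,0.045],-2],[0.7,[0.001,0.0132,0.08],-2],[0.7,[0.001,0.0132,0.087],-2]]' && python3 -m inch '[[0.7,[0,0,0],0],[0.7,[0,0,0],0]]'&& python3 -c "
from h import *;go([0,0,271],89.4)
cv2.imwrite('pics/b1.png',cv2.resize(vision.get_image('side')[130:330,270:420],(525,600))[...,::-1])"
```

```text
t: 6.35
eef_pos: [524.1, 21.2, 267.1]
ee_rot: [[-0.995, 0.097, -0.007], [0.097, 0.995, -0.0], [0.006, -0.001, -1.0]]
contact_force: [-0.5, 0.5, 0.1]
gripper_width: 59.4
grasp_force: 0.0
t: 6.55
eef_pos: [527.3, 21.1, 272.5]
ee_rot: [[-0.995, 0.097, 0.002], [0.097, 0.995, 0.0], [-0.002, 0.0, -1.0]]
contact_force: [0.3, -0.1, 0.3]
gripper_width: 60.0
grasp_force: 0.0
shift [ 0.4 -0.4  1.5] turn 0.3 | tray pos [  0.4   0.4 272.5] tool y yaw in tray 89.65 j [ 2.3  9.3 -8.4 72.2 -0.   7.9] F [ 0.3 -0.1  0.3] M [ 0.   -0.06  0.03] w 60.0 g 0.0 t 6.55
```

View pics/b1.png

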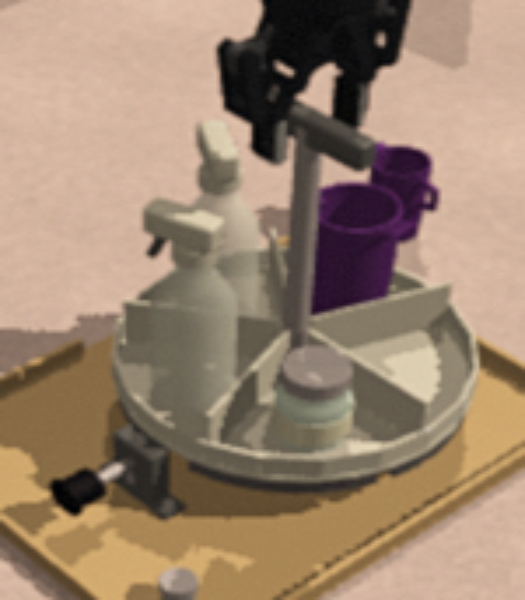

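The fingers straddle the bar at (330,135) in the crop, and the knob is still out. Closing.

```bash
python3 -m inch '[[0.2,[0,0,0],0],[0.1,[0,0,0],0],[0.05,[0,0,0],0],[0.05,[0,0,0],0],[0.05,[0,0,0],0]]' 50 && python3 -m inch '[[0.05,[0,0,0],0]]' && python3 -c "
from h import *;go([0,0,271],89.4)"
```

```text
t: 7.1
eef_pos: [527.3, 22.6, 272.1]
ee_rot: [[-0.995, 0.097, 0.002], [0.097, 0.995, 0.004], [-0.002, 0.004, -1.0]]
contact_force: [-0.1, 6.0, 3.7]
gripper_width: 16.1
grasp_force: 48.7
t: 7.2
eef_pos: [527.3, 22.6, 272.1]
ee_rot: [[-0.995, 0.097, 0.002], [0.097, 0.995, 0.004], [-0.002, 0.004, -1.0]]
contact_force: [-0.7, 5.0, 4.8]
gripper_width: 16.1
grasp_force: 48.7
shift [ 0.2 -1.8  1.1] turn 0.3 | tray pos [2.000e-01 1.800e+00 2.721e+02] tool y yaw in tray 89.7 j [ 2.3  9.3 -8.5 72.1  0.2  7.9] F [-0.7  5.   4.8] M [1.13 0.05 0.06] w 16.1 g 48.7 t 7.2
```

```bash
python3 -m inch '[[0.05,[0,0.0016,0],0],[0.05,[0,0.0016,0],-1],[0.05,[0,0.0016,0],-3],[0.05,[0,0.0016,0],-6],[0.05,[0,0.0016,0],-9]]' && python3 -c "
from h import *;go([0,1.6,271],153.5)"
```

```text
t: 7.7
eef_pos: [527.3, 22.8, 272.1]
ee_rot: [[-0.998, -0.061, 0.002], [-0.061, 0.998, 0.0], [-0.002, 0.0, -1.0]]
contact_force: [-0.5, 1.1, 5.4]
gripper_width: 15.9
grasp_force: 49.0
shift [ 0.3 -0.4  1.1] turn -54.7 | tray pos [  0.3   2.  272.1] tool y yaw in tray 98.76 j [ 2.5  9.3 -8.5 72.1  0.  -1.1] F [-0.5  1.1  5.4] M [ 0.34  0.22 -0.13] w 15.9 g 49.0 t 7.7
```

Turning freely at about 0.13 N m. Continuing.

```bash
python3 -m inch '[[0.05,[0,0,0],-3],[0.05,[0,0,0],-6],[0.05,[0,0,0],-9],[0.05,[0,0,0],-12],[0.05,[0,0,0],-15]]' | grep -E 't:|force' && python3 -m inch '[[0.05,[0,0,0],-3],[0.05,[0,0,0],-6],[0.05,[0,0,0],-9],[0.05,[0,0,0],-12],[0.05,[0,0,0],-15]]' | grep force && python3 -m inch '[[0.05,[0,0,0],-3],[0.05,[0,0,0],-6],[0.05,[0,0,0],-9],[0.05,[0,0,0],-12],[0.05,[0,0,0],-14]]' | grep force && python3 -c "
from h import *;go([0,1.8,271],153.5)"
```

```text
t: 8.2
ee_rot: [[-0.948, -0.318, 0.002], [-0.318, 0.948, 0.001], [-0.002, 0.0, -1.0]]
contact_force: [-1.9, 3.0, 6.5]
grasp_force: 49.0
contact_force: [-1.4, 3.0, 6.1]
grasp_force: 49.0
contact_force: [-2.5, 3.9, 6.0]
grasp_force: 49.1
shift [ 0.6 -0.7  1.1] turn -10.7 | tray pos [-1.000e-01  2.700e+00  2.721e+02] tool y yaw in tray 142.77 j [  2.5   9.3  -8.5  72.2   0.1 -45. ] F [-2.5  3.9  6. ] M [ 0.87  0.54 -0.12] w 16.1 g 49.1 t 9.2
```

```bash
python3 -m inch '[[0.05,[0,0,0],-3],[0.05,[0,0,0],-6],[0.05,[0,0,0],-8.5],[0.05,[0,0,0],-10],[0.05,[0,0,0],-10.7]]' | grep force && python3 -m inch '[[0.05,[0,0,0],0],[0.7,[0,0,0],0],[0.7,[0,0,0],0],[0.7,[0,0,0],0],[0.7,[0,0,-0.03],0]]'| grep force && python3 -m inch '[[0.7,[0,0,-0.03],0],[0.7,[0,0,-0.06],0]]' | grep pos && python3 -c "
from h import *;go([0,-190.5,360],0)"
```

```text
contact_force: [-1.9, 4.0, 7.7]
grasp_force: 49.1
contact_force: [-0.3, 1.1, -0.8]
grasp_force: 0.0
eef_pos: [526.5, 22.3, 361.7]
shift [171.3 -86.6   1.8] turn -26.7 | tray pos [ -0.5   1.4 361.7] tool y yaw in tray 153.34 j [  2.4   8.9   2.6  83.7  -0.  -55.7] F [ 0.9 -0.5  0.3] M [ 0.03 -0.03 -0.01] w 59.9 g 0.0 t 10.4
```

```bash
python3 -m inch '[[0.7,[0.034,-0.0173,0],-6],[0.7,[0.068,-0.0346,0],-12],[0.7,[0.103,-0.052,0],-18],[0.7,[0.137,-0.069,0],-24],[0.7,[0.171,-0.0866,0],-26.7]]' | grep pos && python3 -m inch '[[0.7,[0,0,0],0],[0.7,[0,0,0],0]]' | grep pos && python3 -c "
from h import *;go([-0.5,-190.5,120],0)"
```

```text
eef_pos: [509.6, -170.0, 360.9]
eef_pos: [509.8, -169.1, 360.7]
shift [-1.000e-01  7.000e-01  2.407e+02] turn -0.1 | tray pos [ 3.000e-01 -1.907e+02  3.607e+02] tool y yaw in tray 179.9 j [ -18.4   10.1    3.8   83.8    0.  -103. ] F [-0.4  0.3 -0. ] M [ 0.01  0.04 -0.01] w 59.8 g 0.0 t 11.1
```

```bash
python3 -m inch '[[0.7,[0,0,0.048],0],[0.7,[0,0,0.096],0],[0.7,[0,0,0.144],0],[0.7,[0,0,0.192],0],[0.7,[0,0,0.24],0]]' | grep pos && python3 -m inch '[[0.7,[0,0,0],0],[0.7,[0,0,0],0]]' | grep pos && python3 -c "
from h import *;go([-0.5,-190.5,23],0)
cv2.imwrite('pics/n1.png',cv2.resize(vision.get_image('side')[130:330,270:420],(525,600))[...,::-1])"
```

```text
eef_pos: [510.1, -166.8, 119.5]
eef_pos: [509.8, -167.2, 121.4]
shift [ 1.8  0.5 98.4] turn 0.1 | tray pos [   0.2 -188.8  121.4] tool y yaw in tray 180.13 j [ -18.2   15.3  -21.2   53.6    0.  -103. ] F [ 1.1 -0.4  2.1] M [-0.06 -0.02 -0.02] w 59.9 g 0.0 t 11.8
```

View pics/n1.png

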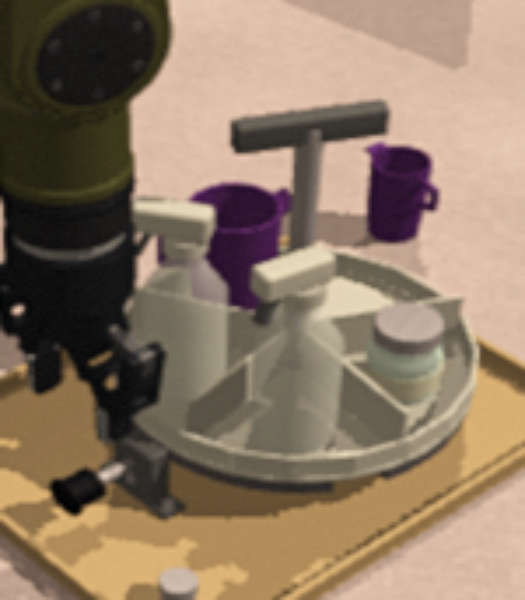

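The rack has turned and everything is upright. The jug at (235,240) is near the front, the spray bottle is clear of the gripper, and the knob is out at (80,490). Descending to pinch it.

```bash
python3 -m inch '[[0.7,[0.0018,0,0.03],0],[0.7,[0.0018,0,0.06],0],[0.7,[0.0018,0,0.09],0],[0.7,[0.0018,0,0.098],0],[0.7,[0.0018,0,0.098],0]]' | grep pos && python3 -m inch '[[0.7,[0,0,0],0],[0.7,[0,0,0],0]]' | grep pos && python3 -c "
from h import *;go([-0.5,-190.5,23],0)"
```

```text
eef_pos: [510.9, -170.3, 24.3]
eef_pos: [511.8, -170.7, 25.2]
shift [-1.6  3.   2.2] turn 0.1 | tray pos [   2.4 -192.1   25.2] tool y yaw in tray 180.06 j [ -18.4   21.3  -27.3   41.2    0.  -103.3] F [ 0.1 -0.4  0.1] M [-0.03 -0.02  0.  ] w 59.7 g 0.0 t 12.55
```

```bash
python3 -m inch '[[0.7,[-0.0015,0.003,0.002],0],[0.7,[-0.0015,0.003,0.002],0],[0.1,[-0.0015,0.003,0.002],0],[0.1,[-0.0015,0.003,0.002],0],[0.1,[-0.0015,0.003,0.002],0]]' 40 | grep pos && python3 -m inch '[[0.1,[0,0,0],0],[0.1,[0,0,0],0]]' | grep -E 'force|width' && python3 -c "
from h import *;go([-0.5,-175,23],0)"
```

```text
eef_pos: [508.6, -168.5, 21.5]
contact_force: [6.2, 0.9, 0.7]
gripper_width: 24.6
grasp_force: 40.4
shift [-15.2  -0.6  -1.5] turn 0.1 | tray pos [  -1.  -190.2   21.5] tool y yaw in tray 180.07 j [ -18.4   21.3  -27.9   40.6    0.  -103.2] F [6.2 0.9 0.7] M [ 0.16 -1.02 -0.06] w 24.6 g 40.4 t 13.25
```

```bash
python3 -m inch '[[0.1,[-0.003,0,0],0],[0.1,[-0.006,0,0],0],[0.1,[-0.009,0,0],0],[0.1,[-0.012,0,0],0],[0.1,[-0.014,0,0],0]]' | grep -E 'contact' && python3 -m inch '[[0.1,[-0.001,0,0],0],[0.1,[-0.002,0,0],0],[0.1,[-0.003,0,0],0],[0.1,[-0.003,0,0],0]]' | grep -E 'contact' && python3 -c "
from h import *;go([-0.5,-175,23],0)"
```

```text
contact_force: [5.4, -0.3, -0.3]
contact_force: [5.4, -0.9, -0.9]
shift [ 1.2 -0.5 -1.5] turn 0.1 | tray pos [  -1.  -173.8   21.5] tool y yaw in tray 180.06 j [ -16.6   20.9  -28.4   40.5   -0.  -101.4] F [ 5.4 -0.9 -0.9] M [-0.23 -1.03 -0.04] w 24.5 g 40.4 t 14.15
```

The knob has moved in 16.4 mm, to about 0.008, so it's past the hump. Releasing it.

```bash
python3 -m inch '[[0.7,[0,0,0],0],[0.7,[0,0,0],0],[0.7,[0,0,0],0],[0.7,[0,0,-0.03],0],[0.7,[0,0,-0.07],0]]' | grep pos && python3 -m inch '[[0.7,[0,0,-0.045],0],[0.7,[0,0,-0.09],0],[0.7,[0,0,-0.135],0],[0.7,[0,0,-0.18],0],[0.7,[0,0,-0.225],0]]'|grep pos && python3 -m inch '[[0.7,[0,0,-0.04],0]]' |grep pos && python3 -c "
from h import *;go([0,2,360],153.5)
a=vision.get_image('side');b=vision.get_image('top');
cv2.imwrite('pics/k3.png',np.hstack([cv2.resize(a[230:340,270:380],(400,400)),cv2.resize(b[187:337,185:335],(400,400))])[...,::-1])"
```

```text
eef_pos: [505.7, -150.7, 89.5]
eef_pos: [507.7, -151.3, 317.7]
eef_pos: [507.9, -151.4, 358.2]
shift [-175.2   -3.3   -1.8] turn 26.6 | tray pos [  -3.2 -173.2  358.2] tool y yaw in tray 180.05 j [ -16.6    9.2    2.5   83.3   -0.  -101.4] F [ 0.9  0.3 -0.6] M [ 0.01 -0.06  0.02] w 59.9 g 0.0 t 15.25
```

View pics/k3.png

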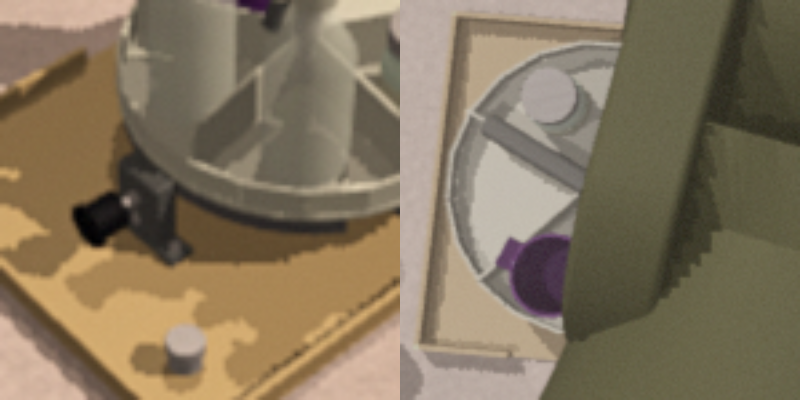

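The knob at (100,222) shows only a short bit of shaft, so the pin is pressing on the ring. The jug is upright. Back to the bar.

```bash
python3 -m inch '[[0.7,[-0.035,0,0],6],[0.7,[-0.07,-0.001,0],12],[0.7,[-0.105,-0.002,0],18],[0.7,[-0.14,-0.003,0],24],[0.7,[-0.175,-0.0033,0],26.6]]' |grep pos&& python3 -m inch '[[0.7,[0,0,0],0],[0.7,[0,0,0],0]]' |grep pos && python3 -c "
from h import *;go([0,2,271],153.5)"
```

```text
eef_pos: [527.0, 23.7, 355.2]
eef_pos: [527.1, 22.9, 355.3]
shift [ 0.  -0.2 84.3] turn 0.1 | tray pos [  0.    2.1 355.3] tool y yaw in tray 153.59 j [  2.5   9.    1.9  83.   -0.  -55.8] F [-0.1 -0.1  0.5] M [-0.02  0.01 -0.  ] w 59.5 g 0.0 t 16.05
```

```bash
python3 -m inch '[[0.7,[0,0,0.03],0],[0.7,[0,0,0.06],0],[0.7,[0,0,0.084],0],[0.7,[0,0,0.084],0],[0.7,[0,0,0.084],0]]' |grep pos&& python3 -m inch '[[0.2,[0,0,0],0],[0.1,[0,0,0],0],[0.05,[0,0,0],0],[0.05,[0,0,0],0],[0.05,[0,0,0],0]]' 50 |grep -E 'pos|width' && python3 -m inch '[[0.05,[0,0,0],0]]' |grep pos && python3 -c "
from h import *;go([0,2,271],162)"
```

```text
eef_pos: [527.3, 21.5, 272.2]
eef_pos: [526.7, 23.5, 273.5]
gripper_width: 16.0
eef_pos: [526.8, 23.5, 273.5]
shift [ 0.4 -0.6  2.5] turn -8.5 | tray pos [ -0.4   2.6 273.5] tool y yaw in tray 153.49 j [  2.5   9.3  -8.3  72.4   0.1 -55.8] F [-5.8  3.1  8.3] M [0.62 1.41 0.07] w 15.9 g 48.9 t 17.15
```

```bash
python3 -m inch '[[0.05,[0,0,0],-0.5],[0.05,[0,0,0],-1],[0.05,[0,0,0],-1.5],[0.05,[0,0,0],-2],[0.05,[0,0,0],-2.5]]' >/dev/null; python3 -c "
from h import *;go([0,2,271],162)"; python3 -m inch '[[0.05,[0,0,0],-0.4],[0.05,[0,0,0],-0.8],[0.05,[0,0,0],-1.2]]' >/dev/null; python3 -c "
from h import *;go([0,2,271],162)"
```

```text
shift [ 0.5 -0.7  2.5] turn -6.0 | tray pos [ -0.4   2.7 273.5] tool y yaw in tray 155.97 j [  2.5   9.3  -8.3  72.4   0.1 -58.2] F [-6.2  3.3  8.4] M [ 0.66  1.51 -0.37] w 15.6 g 49.4 t 17.65
shift [ 0.4 -0.7  2.5] turn -4.8 | tray pos [ -0.5   2.7 273.5] tool y yaw in tray 157.2 j [  2.5   9.3  -8.3  72.4   0.1 -59.5] F [-5.7  2.5  8.6] M [0.63 1.43 0.13] w 16.0 g 48.9 t 17.95
```

```bash
cat >> h.py <<'E'
def knob():
    im=vision.get_image("side")[270:310,285:312].max(2); m=im<40
    ys,xs=np.nonzero(m); print("knob blob",m.sum(),(xs.mean()+285).round(2),(ys.mean()+270).round(2),"leftmost",np.percentile(xs,3)+285)
E
python3 - <<'E'
from h import *
for k in(0,8,24): print(k,proj("side",w(TR,[[0,-170-k,43]])).round(1))
im=cv2.imread("pics/side0.png")[270:310,285:312].max(2);m=im<40;ys,xs=np.nonzero(m);print("start",m.sum(),xs.mean()+285,ys.mean()+270,np.percentile(xs,3)+285)
knob()
E
python3 -m inch '[[0.05,[0,0,0],-0.4],[0.05,[0,0,0],-0.8]]' >/dev/null; python3 -c "
from h import *;go([0,2,271],162);knob()"
```

```text
0 [[300.9 288.4]]
8 [[298.2 290.1]]
24 [[292.9 293.5]]
start 172 301.24418604651163 287.9360465116279 294.0
knob blob 154 300.59 287.85 leftmost 294.0
shift [ 0.4 -0.7  2.5] turn -4.0 | tray pos [ -0.5   2.7 273.5] tool y yaw in tray 158.0 j [  2.5   9.3  -8.3  72.4   0.1 -60.3] F [-6.7  3.8  7.9] M [ 0.68  1.45 -0.1 ] w 16.3 g 48.9 t 18.2
knob blob 154 300.67 287.86 leftmost 294.0
```

The image measurement says the knob has dropped home: its blob is at x≈300.6, against 301.2 at the start. I'll feel both notch walls to confirm.

```bash
for i in 1 2 3; do python3 -m inch '[[0.05,[0,0,0],-0.4],[0.05,[0,0,0],-0.8]]' >/dev/null; python3 -c "
from h import *;go([0,2,271],162);knob()" | sed 's/.*tool y yaw/yaw/;s/j .*M/M/'; done
```

```text
yaw in tray 158.8 M [ 0.67  1.5  -0.11] w 16.1 g 48.9 t 18.45
knob blob 155 300.52 287.99 leftmost 293.62
yaw in tray 159.6 M [ 0.67  1.56 -0.05] w 16.0 g 48.9 t 18.7
knob blob 153 300.61 287.84 leftmost 294.0
yaw in tray 160.38 M [ 0.63  1.45 -0.22] w 15.9 g 48.9 t 18.95
knob blob 151 300.5 287.93 leftmost 294.0
```

```bash
python3 - <<'E'
from h import *
a=vision.get_image("side")[...,::-1].copy(); cv2.imwrite("pics/s_now.png",a)
k=cv2.resize(cv2.imread("pics/k3.png")[:,:400],(110,110),interpolation=cv2.INTER_AREA)
s=cv2.imread("pics/side0.png")
L=[s[230:340,270:380],a[230:340,270:380],k]
for im in L:
    m=im[40:80,15:42].max(2)<40;ys,xs=np.nonzero(m);print(m.sum(),xs.mean()+285,ys.mean()+270)
cv2.imwrite("pics/cmp.png",np.hstack([cv2.resize(i[35:85,10:55],(260,289),interpolation=cv2.INTER_CUBIC) for i in L]))
E
```

```text
172 301.24418604651163 287.9360465116279
155 300.6774193548387 288.0064516129032
134 297.6119402985075 289.64925373134326
```

View pics/cmp.png

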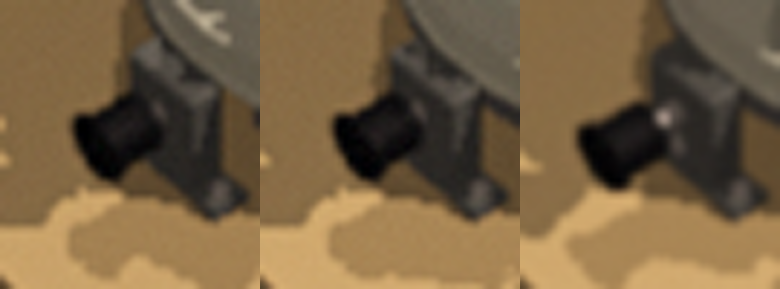

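The three crops show the knob at the start, now and before the drop. The middle one matches the start: flange at (340,135), no shaft showing. So it's home. One more feel for the wall.

```bash
for i in 1 2; do python3 -m inch '[[0.05,[0,0,0],-0.4],[0.05,[0,0,0],-0.8]]' >/dev/null; python3 -c "
from h import *;go([0,2,271],162);knob()" | sed 's/.*tool y yaw/yaw/;s/j .*M/M/'; done; python3 - <<'E'
from h import *
a=vision.get_image("side")[...,::-1].copy(); b=cv2.imread("pics/s_now.png")
d=cv2.absdiff(a,b).max(2)[150:300,330:420]; print("changed px",(d>40).sum())
E
```

```text
yaw in tray 161.17 M [ 0.7   1.51 -0.43] w 16.1 g 49.2 t 19.25
knob blob 154 300.6 287.98 leftmost 294.0
yaw in tray 161.94 M [ 0.66  1.53 -0.63] w 15.5 g 51.3 t 19.5
knob blob 152 300.59 287.97 leftmost 294.0
changed px 36
```

The wall is at about 70.5°. Backing off to mid-notch, then releasing and retreating upward.

```bash
python3 -m inch '[[0.05,[0,0,0],0.8],[0.05,[0,0,0],1.6],[0.05,[0,0,0],2.4],[0.05,[0,0,0],2.4]]' >/dev/null; python3 -c "
from h import *;go([0,2,271],162);knob()"; python3 -m inch '[[0.3,[0,0,0],0],[0.5,[0,0,0],0],[0.7,[0,0,0],0],[0.7,[0,0,0],0],[0.7,[0,0,-0.02],0]]' | grep pos;python3 -m inch '[[0.7,[0,0,-0.04],0],[0.7,[0,0,-0.08],0],[0.7,[0,0,-0.1],0]]' | grep pos; python3 -c "
from h import *;go([0,-250,371],153)"
```

```text
shift [ 0.5 -0.7  2.5] turn -2.4 | tray pos [ -0.5   2.7 273.5] tool y yaw in tray 159.57 j [  2.5   9.3  -8.3  72.4   0.1 -61.9] F [-6.2  2.5  8.6] M [0.6  1.47 0.  ] w 15.7 g 48.9 t 20.0
knob blob 157 300.73 287.87 leftmost 293.68
eef_pos: [526.3, 22.3, 289.8]
eef_pos: [528.5, 22.4, 395.5]
shift [236.5 -86.6  24.4] turn 6.5 | tray pos [  1.4   1.8 395.5] tool y yaw in tray 159.55 j [  2.4   9.3   7.4  87.9  -0.  -61.9] F [ 0.2 -0.2  0.2] M [-0.01 -0.05 -0.  ] w 59.5 g 0.0 t 20.85
```

Move aside for a final look.

```bash
python3 -m inch '[[0.7,[0.045,-0.0165,0],0],[0.7,[0.09,-0.033,0],0],[0.7,[0.135,-0.0495,0],0],[0.7,[0.18,-0.066,0],0],[0.7,[0.225,-0.0825,0],0]]' | grep pos; python3 -m inch '[[0.7,[0.045,-0.0165,0],0],[0.7,[0.09,-0.033,0],0],[0.7,[0.135,-0.0495,0],0],[0.7,[0.18,-0.066,0],0],[0.7,[0.18,-0.066,0],0]]' | grep pos; python3 - <<'E'
from h import *
knob()
a=vision.get_image('side');b=vision.get_image('top')
cv2.imwrite('pics/end.png',np.hstack([cv2.resize(a[150:360,235:445],(400,400)),cv2.resize(b[180:340,130:450],(400,200)).repeat(1,0) if 0 else cv2.resize(b[180:380,180:380],(400,400))])[...,::-1])
E
```

```text
eef_pos: [504.1, -217.9, 392.1]
eef_pos: [484.5, -412.2, 389.8]
knob blob 153 300.5 287.85 leftmost 294.0
```

View pics/end.png

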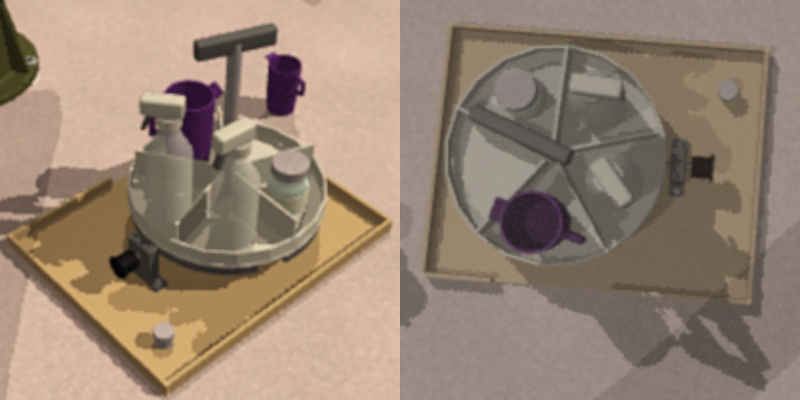

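The final pictures show the jug upright in the front bay at (535,220), the knob home at (703,167), all bottles and the jar upright, and the aerator undisturbed. Handing in.

```bash
python3 -c "
from rig import finish_job; print(finish_job())"
```

```text
the job is handed in; nothing more can be done
None
```

The job is handed in at about 22 s of the 70 s: the jug stands upright in the front bay, and the rack is locked about 69° round with the knob home, confirmed by camera and by feeling one notch wall.

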